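# Hang the utensil basket on the folding double hook

### The job

Swing the folded double hook round until it meets its stop, fully swung out. Then pick up the basket by its green handle, hang it by that handle over both prongs of the hook, setting it down gently rather than dropping it, and let go. Leave the bowl, the scale and the jar where they stand.

Things in the scene. Friction and masses are not known exactly. Their poses are not given: they have to be found in the camera images.
- stand: Fixed stand: dark steel base disc (120 mm across, 14 mm high), slim grey post (22 mm across, to 195 mm above the table) and on top of it the swivelling double hook, whose hub (32 mm across) reaches up to 236 mm. Origin: centre of the base's underside, on the hook's vertical hinge axis; z up. Swung out, the hook points along the stand's -x, roughly to the robot.
- hook_arm (a joint): Angle (rad) of the double hook about the vertical post: 0 = fully swung out, against its stop, pointing along the stand's -x; positive = folded away towards the stand's -y (1.35 at most), where it starts. Stiff with friction (0.2 N m, i.e. about 2 N at the prongs); it stays where it is left.
- hook_seat (a point): Point of the double hook midway between its prongs, at their top face (225 mm above the table), 100 mm from the hinge axis. Turns with the hook: -x runs out to the tips, y across, z up. Bright steel bar 10 mm thick: two level parallel prongs, centre lines at y = -35 and +35 mm, joined by a crossbar at x = +70 mm. Straight to x = -28 mm, then turned up. The 60 mm gap between them is open.
- hook_tips (a point): Point midway between the red balls (13 mm across, at y = -35 and +35 mm) on the prongs' upturned tips: 36 mm further out and 18 mm higher than hook_seat; the balls' tops are 25 mm above the prongs' top face. Axes as hook_seat.
- basket: White slatted plastic basket, 100 mm (its x) by 150 mm (its y), 70 mm high, about 0.2 to 0.4 kg, empty, with a rigid green arched handle that rises from the middle of its two short sides and spans it along y. Origin: centre of its underside; z up.
- handle_mid (a point): Middle of the basket's green handle bar, on the bar's centre line, 161 mm above the basket's underside; axes as the basket's. The straight level bar is 12 mm wide (x), 12 mm high and 147 mm long (along y); its two uprights, at y = -70 and +70 mm, leave 135 mm clear between them, and 85 mm clear between the bar and the rim of the basket.
- bowl: Empty steel mixing bowl, 150 mm across the rim, 60 mm high, loose. Origin: centre of its underside. Leave it alone.
- scale: White kitchen scale with a steel plate, 150 by 190 mm, 43 mm high, loose. Origin: centre of its underside. Leave it alone.
- jar: Amber glass jar with a red cap, 72 mm across, about 90 mm high, loose. Origin: centre of its underside. Leave it alone.
Mind the look-alikes: they are no part of the job. There is more than one size of the stand; the job needs the largest.

How it is judged:
By the outcome, as a careful person would: the job done as asked, in the order asked, and still so for the second after the job is handed in, with the robot touching nothing.
It also fails if it takes over 58 s, if anything falls off the work surface, if the arm or the gripper's body presses on something with over 40 N, if the wrist force passes 120 N, or if a joint passes its speed limit or range.

### The arm

A 6-joint arm with a two-finger parallel gripper is mounted at the origin on the work surface. World frame = base frame: x ahead of the robot, y to its left, z up, the work surface at z = 0. Lengths are in m, angles in rad, forces in N, time in s.
With the tool pointing down it reaches from about 0.375 to 0.9 m from the base axis. Payload 3.1 kg.
Tool frame: the origin (TCP) lies at the very end of the fingers, on their centre line; the grasp point (between the pads) lies 19 mm behind it (manip.grasp_offset is the distance from the TCP to the grasp point, in m); y points along the fingers, z is the direction in which the jaws open and shut, and the axes are right-handed (so a half turn about y gives the same grasp; the last joint's range is limited). The gripper opens to 85 mm and grips with 20 to 120 N. Pads are 22 mm wide; open, the fingers measure 114 mm over their backs; the gripper's body (76 mm by 85 mm) begins 54 mm behind the grasp point. The pads swing forward as they close: fully open they stand 13 mm farther back than shut.
Start: joints at [-1.427, 0.527, 1.433, -0, 1.181, -0.178], TCP at [0.198, -0.593, 0.231] pointing down, gripper open.
Joint ranges: [-3.08, 3.08], [-0.75, 2.2], [0.22, 2.44], [-1.43, 4.57], [0, 2.65], [-2.85, 2.85]. Speed limits (rad/s): [2.79, 2.79, 3.14, 3.14, 3.14, 3.14].

### API

Orientations are given as a unit quaternion [x, y, z, w].
In Python, from station import manip gives the robot as it stands.
- The arm moves only by the tool apply_moves, never from a script. Its argument "motion" is a list of rows, each a list of 5 numbers: the finger opening in mm, from 0 to 85.4, then the shift along the tool's x, y, z in units of 30 mm (1.0 is 30 mm), then the turn about the tool's y in units of 10 degrees (1.0 is 10 degrees). In form: [[fingers, x, y, z, twist], ...]. A call has 1 to 12 rows; each row is the pose to reach, as a shift and turn from the pose commanded when the call began, along the tool's axes at that moment; what a row does not reach only later rows make up. A row lasts 1/8 s, in which the tool goes at most 62.5 mm and 10.7 degrees, less where a joint would pass 70% of its speed; a pose out of reach is approached as far as the arm can. A call with a gripper value outside its range is refused whole. The fingers move at their own pace and stop on an object; "squeeze" is the grip in N (left out, the last holds). Time passes only in rows, so rows that repeat a pose let the fingers close. It gives the time, the measured TCP pose, the force and the opening at its end, in the units of the state.
- manip.sense(): the state, without advancing time (a new reading comes with each control period).
- manip.snapshot(name): name is "scene" or "side" or "wrist"; returns the picture (420x560x3 uint8, red, green, blue); there is no depth.
- manip.get_calibration(name): a dict with "intrinsics" (3x3 intrinsics, pixels), "extrinsics" (4x4, takes a point from camera to world coordinates). Camera axes: x right, y up, looking along -z (the intrinsics and any distortion apply to the point x, -y, -z); pixel columns grow to the right and rows downward; lengths in m; the calibration is good to about 2 mm. A picture is of the moment at which its call begins: read the wrist's pose just before it. get_calibration takes no time and is no camera call; for the wrist camera it gives the pose at the moment of the call.
- manip.sign_off(): hands the job in, once; it reports no verdict.
The state is a dict: "t": time; "q": joint angles; "qd": joint speeds; "tau": joint torques, N m; "tcp_pos": TCP position; "tool_rot": TCP orientation; "force": force on the tool from outside, world axes, zero at the start; "ft_torque": the same for the moment, N m; "finger_gap": opening from 0.0 (shut) to 1.0 (fully open).
Only numpy, scipy, OpenCV 4.12 (cv2) and the standard library are available. Lean on these libraries where they do the work, as an engineer would, in place of code of your own. Each camera call takes 0.05 s, during which the arm holds its last target.

## Working session

There is one attempt and no reset: what is moved stays moved. The work goes in short steps, Python scripts to look and compute and a tool call to move; the robot and the scene stay as the last step left them, time stands still between calls to the robot, and variables do not carry over. Pictures are saved under pics/ and viewed, and the job is handed in when it is done.

Besides the shell and the picture viewer there is one more tool, called as name(argument=value, ...), one argument or row to a line, values as JSON. apply_moves: Moves the arm, as the interface text tells. Its arguments: {"type":"object","properties":{"motion":{"type":"array"},"squeeze":{"type":"number"}},"required":["motion"]}

```bash
mkdir -p pics; ls; python3 - <<'E'
from station import manip
import cv2
s=manip.sense();print(s)
for n in("scene","side","wrist"):
    c=manip.get_calibration(n);print(n,c)
    cv2.imwrite(f"pics/{n}0.png",manip.snapshot(n)[:,:,::-1])
E
```

```text
pics
{'t': 0.0, 'q': array([-1.42651323e+00,  5.28445369e-01,  1.43388210e+00, -3.50449595e-06,
        1.18140108e+00, -1.78480422e-01]), 'qd': array([ 1.34659762e-03, -7.52055925e-04,  4.60160524e-05,  7.55085577e-04,
        8.63203768e-04, -6.49911563e-04]), 'tau': array([ 6.89296612e-04, -4.42343223e+01, -1.78020877e+01, -2.28701210e-04,
        8.52970668e-03,  1.68166729e-06]), 'tcp_pos': array([ 0.19817851, -0.5920049 ,  0.23035282]), 'tool_rot': array([-0.11360808,  0.69867337, -0.69716324,  0.11363162]), 'force': array([-0.29287432, -0.00781378,  0.84409326]), 'ft_torque': array([0.08131892, 0.00399361, 0.0423421 ]), 'finger_gap': 0.9973667696938607}
scene {'intrinsics': array([[379.00802629,   0.        , 279.60510209],
       [  0.        , 379.00802629, 214.86228868],
       [  0.        ,   0.        ,   1.        ]]), 'extrinsics': array([[ 0.81145464, -0.41652201,  0.40993998,  0.97541393],
       [ 0.58423893,  0.59539875, -0.55151174, -0.42197046],
       [-0.01436097,  0.68702966,  0.72648745,  0.7444802 ],
       [ 0.        ,  0.        ,  0.        ,  1.        
[... 175 characters left out ...]
]]), 'extrinsics': array([[ 0.98051525,  0.1417648 , -0.13598744,  0.5180589 ],
       [-0.19586213,  0.65231091, -0.73220796, -0.73696871],
       [-0.01509522,  0.74457587,  0.66736715,  0.86468092],
       [ 0.        ,  0.        ,  0.        ,  1.        ]])}
wrist {'intrinsics': array([[327.73910246,   0.        , 278.2957904 ],
       [  0.        , 327.73910246, 208.0447036 ],
       [  0.        ,   0.        ,   1.        ]]), 'extrinsics': array([[ 0.31812944,  0.9118363 ,  0.25951536,  0.26316782],
       [-0.94803648,  0.30728224,  0.08248916, -0.57041576],
       [-0.00452785, -0.27227226,  0.9622096 ,  0.37442951],
       [ 0.        ,  0.        ,  0.        ,  1.        ]])}
```

View pics/scene0.png

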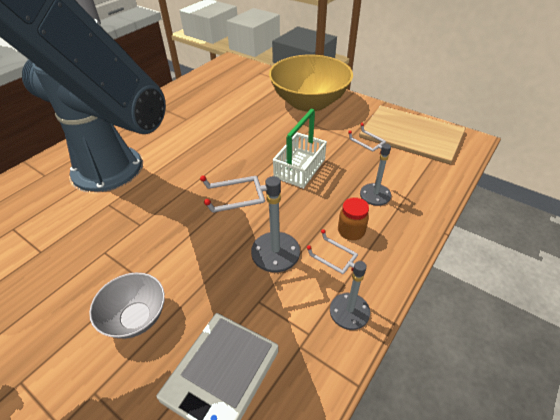

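View pics/side0.png

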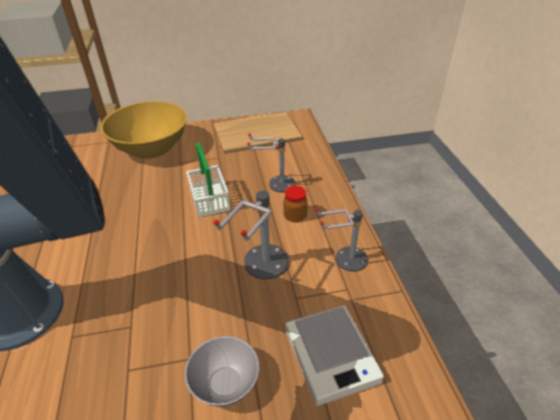

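View pics/wrist0.png

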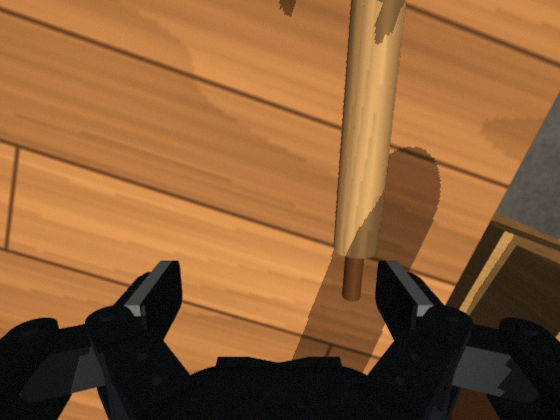

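```bash
cat > h.py <<'E'
import numpy as np,cv2
from station import manip
def ray(n,u,v,c=None):
    c=c or manip.get_calibration(n);K=c["intrinsics"];E=c["extrinsics"]
    d=np.array([(u-K[0,2])/K[0,0],-(v-K[1,2])/K[1,1],-1.]);d=E[:3,:3]@d
    return E[:3,3],d/np.linalg.norm(d)
def plane(n,u,v,z,c=None):
    o,d=ray(n,u,v,c);return o+d*(z-o[2])/d[2]
def tri(obs):
    A=np.zeros((3,3));b=np.zeros(3);R=[]
    for n,u,v in obs:
        o,d=ray(n,u,v);P=np.eye(3)-np.outer(d,d);A+=P;b+=P@o;R.append((o,P))
    x=np.linalg.solve(A,b);return x,[np.linalg.norm(P@(x-o)) for o,P in R]
def proj(n,p,c=None):
    c=c or manip.get_calibration(n);K=c["intrinsics"];E=c["extrinsics"]
    q=E[:3,:3].T@(np.asarray(p)-E[:3,3]);return K[0,0]*q[0]/-q[2]+K[0,2],-K[1,1]*q[1]/-q[2]+K[1,2]
def crop(src,dst,x0,y0,x1,y1,k):
    im=cv2.imread(src)[y0:y1,x0:x1];cv2.imwrite(dst,cv2.resize(im,None,fx=k,fy=k,interpolation=cv2.INTER_CUBIC))
def blobs(im,kind,amin=6):
    hsv=cv2.cvtColor(im,cv2.COLOR_BGR2HSV);h,s,v=cv2.split(hsv)
    if kind=="red": m=((h<6)|(h>174))&(s>190)&(v>90)
    else: m=(h>50)&(h<85)&(s>120)&(v>40)
    n,l,st,ce=cv2.connectedComponentsWithStats(m.astype(np.uint8),connectivity=8)
    return [(st[i,4],ce[i].round(1),st[i,:4]) for i in range(1,n) if st[i,4]>=amin],l
E
python3 - <<'E'
from h import *
for n in("scene","side"):
    im=cv2.imread(f"pics/{n}0.png")
    for k in("red","green"):
        for b in blobs(im,k)[0]:print(n,k,b)
crop("pics/scene0.png","pics/c1.png",190,95,400,335,2.5) 
crop("pics/side0.png","pics/c2.png",170,120,380,290,3.5)
E
```

```text
scene red (np.int32(22), array([202.6, 178.1]), array([200, 176,   6,   5], dtype=int32))
scene red (np.int32(30), array([206.7, 201.5]), array([204, 199,   6,   6], dtype=int32))
scene red (np.int32(453), array([355.2, 208.2]), array([343, 198,  26,  22], dtype=int32))
scene red (np.int32(11), array([322.6, 230.9]), array([321, 230,   4,   3], dtype=int32))
scene red (np.int32(12), array([308.3, 246.9]), array([307, 245,   4,   4], dtype=int32))
scene green (np.int32(400), array([300.3, 131.7]), array([287, 109,  28,  55], dtype=int32))
side red (np.int32(270), array([295.3, 193.6]), array([285, 186,  21,  16], dtype=int32))
side red (np.int32(6), array([316. , 208.5]), array([315, 208,   3,   2], dtype=int32))
side red (np.int32(14), array([215.5, 221.7]), array([214, 220,   4,   4], dtype=int32))
side red (np.int32(14), array([243.5, 232.3]), array([242, 231,   4,   4], dtype=int32))
side green (np.int32(223), array([203.6, 164.6]), array([196, 143,  16,  51], dtype=int32))
```

View pics/c1.png

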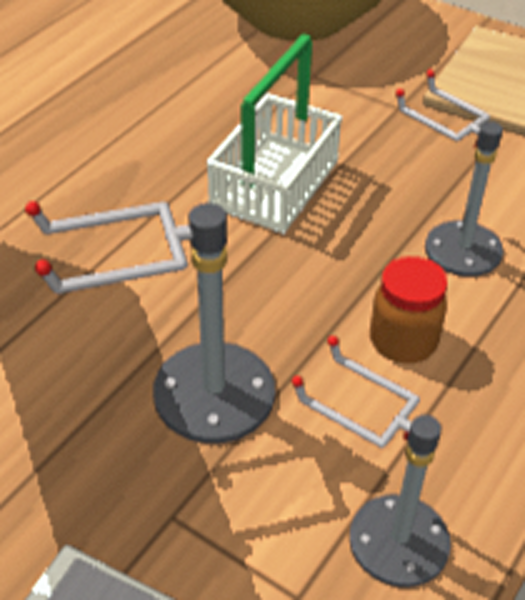

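View pics/c2.png

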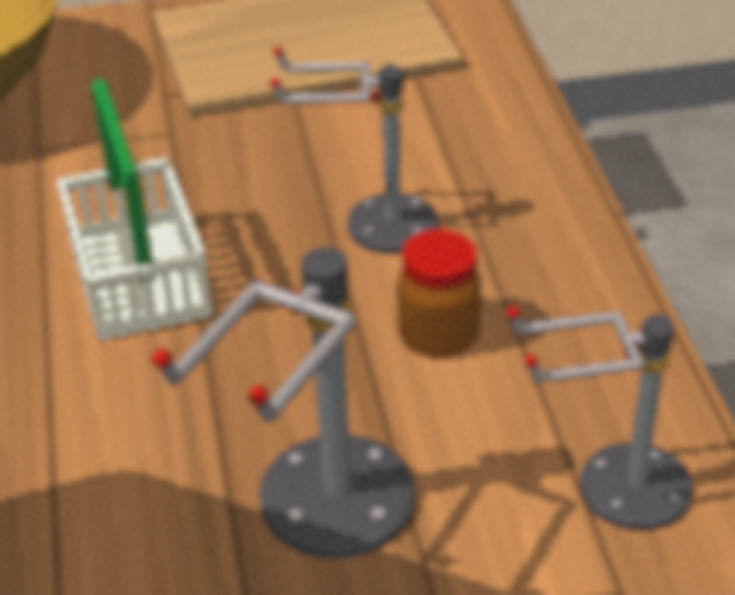

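```bash
python3 - <<'E'
from h import *
print("ballA",tri([("scene",202.6,178.1),("side",215.5,221.7)]))
print("ballB",tri([("scene",206.7,201.5),("side",243.5,232.3)]))
print("hubtop",tri([("scene",273.2,180.6),("side",263.1,193.7)]),plane("scene",273.2,180.6,.236),plane("side",263.1,193.7,.236))
print("base",plane("scene",275.6,250.2,.012),plane("side",266.6,260.6,.012))
for n in("scene","side"):
    im=cv2.imread(f"pics/{n}0.png");_,l=blobs(im,"green")
    # bar ends
    print(n)
print("barnear top",tri([("scene",190+249/2.5,95+104/2.5),("side",170+130/3.5,120+170/3.5)]))
print("barfar top",tri([("scene",190+304/2.5,95+40/2.5),("side",170+99/3.5,120+85/3.5)]))
bl={"c":[(209,163),(283,182),(341,120),(269,96)],"s":[(99,300),(210,281),(168,163),(60,182)]}
for (a,b),(c,d) in zip(bl["c"],bl["s"]):
    print(plane("scene",190+a/2.5,95+b/2.5,.07), plane("side",170+c/3.5,120+d/3.5,.07))
crop("pics/scene0.png","pics/c3.png",265,100,345,195,6)
crop("pics/side0.png","pics/c4.png",180,130,240,225,6)
E
```

```text
ballA (array([ 0.50533624, -0.0467715 ,  0.24335135]), [np.float64(0.0008318496694571896), np.float64(0.0008318496694572164)])
ballB (array([ 0.55962746, -0.09229206,  0.24418623]), [np.float64(0.0005298675977693098), np.float64(0.0005298675977692219)])
hubtop (array([0.62204097, 0.03435062, 0.23635761]), [np.float64(0.0005736916982914822), np.float64(0.0005736916982916986)]) [0.62222585 0.0339304  0.236     ] [0.62202988 0.03567128 0.236     ]
base [0.6235537  0.03196442 0.012     ] [0.62092097 0.02916795 0.012     ]
scene
side
barnear top (array([0.49958934, 0.27034542, 0.16000151]), [np.float64(0.002026414694904528), np.float64(0.0020264146949045617)])
barfar top (array([0.48181635, 0.40583457, 0.16024829]), [np.float64(0.00020779300588120986), np.float64(0.00020779300588136458)])
[0.45612208 0.25353435 0.07      ] [0.45894927 0.22556179 0.07      ]
[0.54351743 0.27325003 0.07      ] [0.55056864 0.23033211 0.07      ]
[0.53696747 0.40877121 0.07      ] [0.53155756 0.40637486 0.07      ]
[0.43892971 0.40116357 0.07      ] [0.43367855 0.39805431 0.07      ]
```

View pics/c3.png

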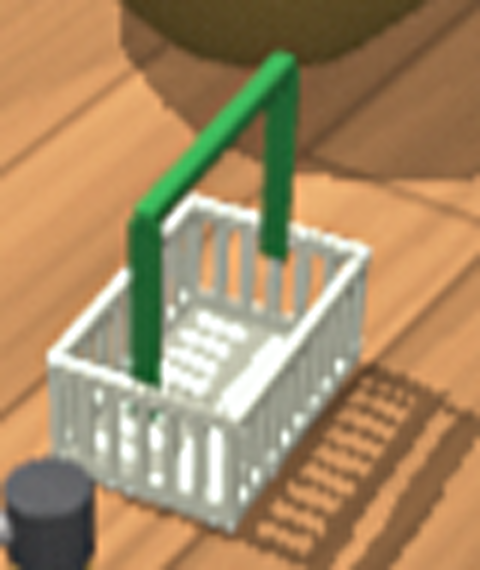

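View pics/c4.png

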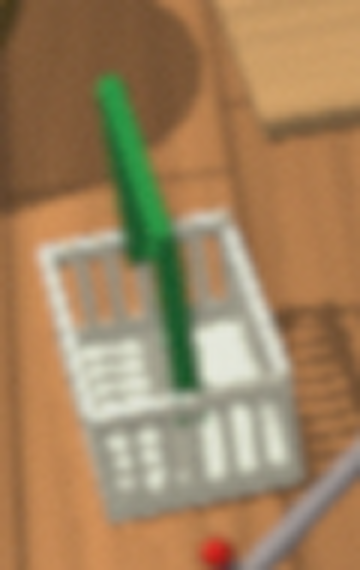

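```bash
cat >> h.py <<'E'
from scipy.spatial.transform import Rotation as Ro
def rows(targets):
    "targets: list of (xyz) world -> tool units from measured pose"
    s=manip.sense();R=Ro.from_quat(s["tool_rot"]).as_matrix();p=s["tcp_pos"]
    print("tcp",p.round(4),"toolx",R[:,0].round(3),"y",R[:,1].round(3),"z",R[:,2].round(3),"F",s["force"].round(1),"t",s["t"])
    for t in targets: print(np.round(t,4),"->",(R.T@(np.asarray(t)-p)/.03).round(2))
E
python3 - <<'E'
from h import *
H=np.array([.622,.033]);m=np.array([.5325,-.0695]);d=m-H;d/=np.linalg.norm(d);n=np.array([-d[1],d[0]])
print(d,n,np.degrees(np.arctan2(d[1],d[0])))
p=H+.1*d+.078*n;print(p)
rows([(.198,-.592,.30),(*p,.30),(*p,.20)])
E
```

```text
[-0.65772384 -0.75325915] [ 0.75325915 -0.65772384] -131.12651027565545
[ 0.61498183 -0.09362837]
tcp [ 0.1982 -0.5922  0.2306] toolx [-0.948 -0.317 -0.   ] y [-0.     0.002 -1.   ] z [ 0.317 -0.948 -0.002] F [ 0.4 -0.4  0.1] t 0.15
[ 0.198 -0.592  0.3  ] -> [ 0.   -2.31 -0.01]
[ 0.615  -0.0936  0.3   ] -> [-18.45  -2.29 -11.36]
[ 0.615  -0.0936  0.2   ] -> [-18.45   1.04 -11.35]
```

apply_moves(
  motion=[
    [0, -1, -2.3, -0.6, 0],
    [0, -4, -2.3, -2.4, 0],
    [0, -7, -2.3, -4.3, 0],
    [0, -10, -2.3, -6.2, 0],
    [0, -13, -2.3, -8, 0],
    [0, -16, -2.3, -9.9, 0],
    [0, -18.45, -2.3, -11.35, 0],
    [0, -18.45, -2.3, -11.35, 0],
    [0, -18.45, -2.3, -11.35, 0],
    [0, -18.45, -2.3, -11.35, 0],
    [0, -18.45, -2.3, -11.35, 0],
    [0, -18.45, -2.3, -11.35, 0],
  ],
)

```text
t: 1.65
tcp_pos: [0.617, -0.0904, 0.2996]
tool_rot: [-0.116, 0.698, -0.697, 0.116]
force: [-0.5, -0.9, 0.1]
finger_gap: -0.002
```

```bash
python3 - <<'E'
from h import *
a=manip.snapshot("scene");b=manip.snapshot("wrist")
cv2.imwrite("pics/a.png",cv2.resize(np.hstack([a,b])[:,:,::-1],(800,300)))
cv2.imwrite("pics/w1.png",b[:,:,::-1])
rows([])
E
```

```text
tcp [ 0.6148 -0.0937  0.2996] toolx [-0.948 -0.319  0.002] y [-0.002 -0.    -1.   ] z [ 0.319 -0.948 -0.   ] F [ 0.3 -0.5 -0.3] t 1.75
```

View pics/a.png

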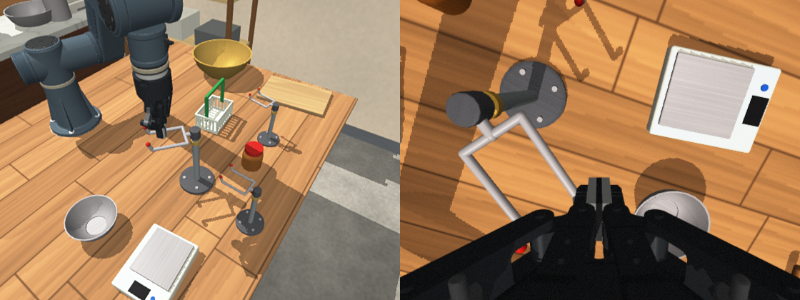

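```bash
python3 - <<'E'
from h import *
print(proj("scene",(.6148,-.0937,.2996)),proj("side",(.6148,-.0937,.2996)),proj("scene",(.505,-.0468,.243)))
crop("pics/w1.png","pics/w1c.png",50,100,400,400,2)
E
```

```text
(np.float64(224.7107366072538), np.float64(191.6073750188996)) (np.float64(268.9615178875165), np.float64(209.16152856873433)) (np.float64(202.55629161904773), np.float64(177.76761645709922))
```

View pics/w1c.png

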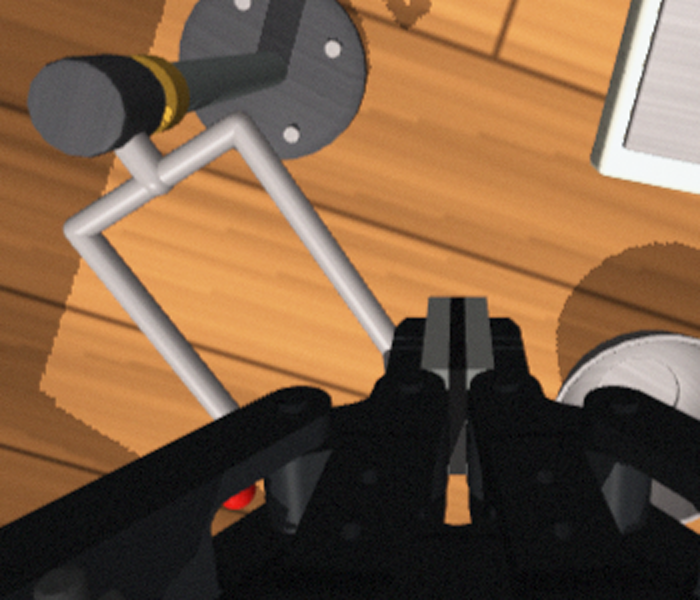

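```bash
python3 - <<'E'
from h import *
H=np.array([.622,.033]);p=manip.sense()["tcp_pos"]
T=[(p[0],p[1],.203)]
for a in range(5,85,5):
    r=Ro.from_euler('z',-a,degrees=True).as_matrix()[:2,:2]@(np.array([.615,-.0936])-H);T.append((*(H+r),.203))
rows(T)
E
```

```text
tcp [ 0.6148 -0.0937  0.2996] toolx [-0.948 -0.319  0.002] y [-0.002 -0.    -1.   ] z [ 0.319 -0.948 -0.   ] F [ 0.3 -0.5 -0.3] t 1.75
[ 0.6148 -0.0937  0.203 ] -> [-0.01  3.22  0.  ]
[ 0.604  -0.0925  0.203 ] -> [ 0.33  3.22 -0.15]
[ 0.5931 -0.0905  0.203 ] -> [ 0.65  3.22 -0.33]
[ 0.5825 -0.0875  0.203 ] -> [ 0.95  3.22 -0.54]
[ 0.5721 -0.0836  0.203 ] -> [ 1.24  3.22 -0.77]
[ 0.5622 -0.0788  0.203 ] -> [ 1.5   3.22 -1.03]
[ 0.5526 -0.0731  0.203 ] -> [ 1.74  3.22 -1.31]
[ 0.5437 -0.0667  0.203 ] -> [ 1.96  3.23 -1.61]
[ 0.5353 -0.0595  0.203 ] -> [ 2.15  3.23 -1.92]
[ 0.5275 -0.0516  0.203 ] -> [ 2.31  3.23 -2.26]
[ 0.5205 -0.043   0.203 ] -> [ 2.44  3.23 -2.6 ]
[ 0.5143 -0.0339  0.203 ] -> [ 2.54  3.23 -2.96]
[ 0.5089 -0.0242  0.203 ] -> [ 2.61  3.23 -3.32]
[ 0.5043 -0.0142  0.203 ] -> [ 2.64  3.23 -3.69]
[ 0.5006 -0.0037  0.203 ] -> [ 2.65  3.23 -4.05]
[0.4979 0.007  0.203 ] -> [ 2.62  3.23 -4.42]
[0.4961 0.0179 0.203 ] -> [ 2.56  3.23 -4.79]
```

apply_moves(
  motion=[
    [0, 0, 1.6, 0, 0],
    [0, 0, 3.22, 0, 0],
    [0, 0.33, 3.22, -0.15, 0],
    [0, 0.65, 3.22, -0.33, 0],
    [0, 0.95, 3.22, -0.54, 0],
    [0, 1.24, 3.22, -0.77, 0],
    [0, 1.5, 3.22, -1.03, 0],
    [0, 1.74, 3.22, -1.31, 0],
    [0, 1.96, 3.22, -1.61, 0],
    [0, 2.15, 3.22, -1.92, 0],
    [0, 2.31, 3.22, -2.26, 0],
  ],
)

```text
t: 3.12
tcp_pos: [0.5274, -0.0514, 0.2035]
tool_rot: [-0.114, 0.698, -0.698, 0.114]
force: [2.2, -0.8, 0.1]
finger_gap: -0.002
```

```bash
python3 - <<'E'
from h import *
a=manip.snapshot("scene");b=manip.snapshot("wrist")
cv2.imwrite("pics/a2.png",cv2.resize(np.hstack([a,b])[:,:,::-1],(800,300)))
rows([])
E
```

```text
tcp [ 0.5261 -0.0505  0.2033] toolx [-0.948 -0.318  0.002] y [-0.003  0.001 -1.   ] z [ 0.318 -0.948 -0.002] F [-0.2  0.9 -0.1] t 3.225
```

View pics/a2.png

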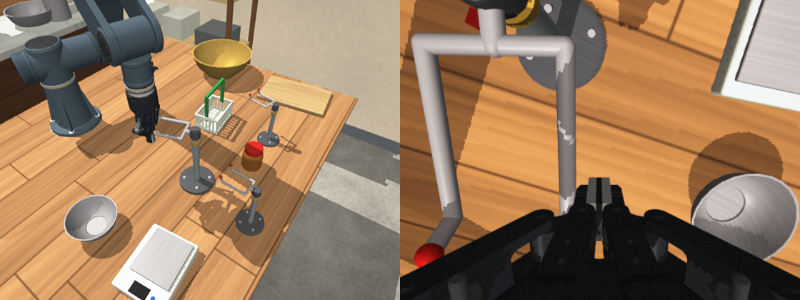

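apply_moves(
  motion=[
    [0, 0.07, 0, -0.17, 0],
    [0, 0.13, 0, -0.34, 0],
    [0, 0.18, 0, -0.52, 0],
    [0, 0.23, 0, -0.7, 0],
  ],
)

```text
t: 3.72
tcp_pos: [0.5147, -0.0339, 0.2037]
tool_rot: [0.114, -0.698, 0.698, -0.114]
force: [1.7, -0.8, 0.3]
finger_gap: -0.004
```

apply_moves(
  motion=[
    [0, 0.04, 0, -0.18, 0],
    [0, 0.07, 0, -0.36, 0],
    [0, 0.09, 0, -0.54, 0],
  ],
)

```text
t: 4.1
tcp_pos: [0.5069, -0.0193, 0.2038]
tool_rot: [0.114, -0.698, 0.698, -0.114]
force: [1.2, -1.0, -0.7]
finger_gap: -0.0
```

apply_moves(
  motion=[
    [0, 0.01, 0, -0.19, 0],
    [0, 0.02, 0, -0.37, 0],
    [0, 0.02, 0, -0.55, 0],
  ],
)

```text
t: 4.47
tcp_pos: [0.5022, -0.0041, 0.2042]
tool_rot: [0.113, -0.698, 0.698, -0.114]
force: [3.6, -1.1, 1.9]
finger_gap: -0.001
```

```bash
python3 - <<'E'
from h import *
a=manip.snapshot("scene");b=manip.snapshot("wrist")
cv2.imwrite("pics/a3.png",cv2.resize(np.hstack([a,b])[:,:,::-1],(800,300)))
rows([])
E
```

```text
tcp [ 0.5014 -0.0036  0.2043] toolx [-0.948 -0.318 -0.001] y [ 0.001  0.    -1.   ] z [ 0.318 -0.948 -0.   ] F [ 0.4 -1.2  5.8] t 4.575
```

View pics/a3.png

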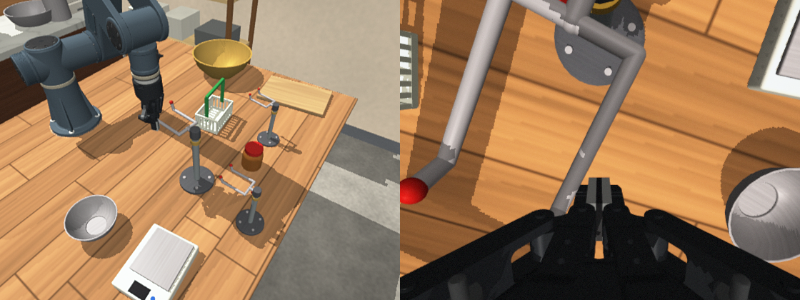

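apply_moves(
  motion=[
    [0, 0.0, 0, -0.12, 0],
    [0, -0.01, 0, -0.24, 0],
  ],
)

```text
t: 4.82
tcp_pos: [0.5002, 0.0013, 0.2045]
tool_rot: [0.114, -0.696, 0.699, -0.115]
force: [3.5, -10.4, 4.2]
finger_gap: -0.004
```

apply_moves(
  motion=[
    [0, 0.0, 0, -0.07, 0],
    [0, 0.0, 0, -0.07, 0],
  ],
)

```text
t: 5.08
tcp_pos: [0.5004, 0.0013, 0.2046]
tool_rot: [0.113, -0.695, 0.701, -0.115]
force: [2.2, -11.9, 3.4]
finger_gap: -0.007
```

```bash
python3 - <<'E'
from h import *
s=manip.snapshot("side");b=manip.snapshot("wrist")
cv2.imwrite("pics/s4.png",s[:,:,::-1]);cv2.imwrite("pics/a4.png",cv2.resize(np.hstack([s,b])[:,:,::-1],(800,300)))
for k in blobs(s[:,:,::-1].copy(),"red")[0]:print(k)
rows([])
E
```

```text
(np.int32(251), array([295.3, 193.8]), array([286, 186,  19,  16], dtype=int32))
(np.int32(6), array([201.8, 202.8]), array([201, 202,   3,   3], dtype=int32))
(np.int32(6), array([254.5, 205.5]), array([254, 204,   2,   4], dtype=int32))
tcp [0.5004 0.0012 0.2046] toolx [-0.948 -0.319 -0.001] y [ 0.004 -0.007 -1.   ] z [ 0.319 -0.948  0.008] F [  3.1 -11.5   3.4] t 5.175
```

View pics/a4.png

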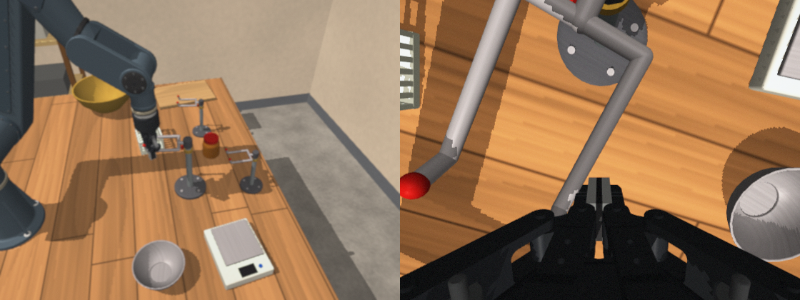

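apply_moves(
  motion=[
    [0, 0, 0, 0.5, 0],
    [0, 0, 0, 1.2, 0],
    [40, 0, -1.5, 1.2, 0],
    [85, 0, -3, 1.2, 0],
    [85, 0, -4, 1.2, 0],
    [85, 0, -4, 1.2, 0],
  ],
)

```text
t: 5.92
tcp_pos: [0.5111, -0.0303, 0.3256]
tool_rot: [0.112, -0.697, 0.698, -0.115]
force: [-0.4, -0.5, -0.5]
finger_gap: 0.845
```

```bash
python3 - <<'E'
from h import *
print(manip.sense()["q"].round(3))
c=manip.get_calibration("wrist");b=manip.snapshot("wrist");s=manip.snapshot("scene");d=manip.snapshot("side")
for n,i in(("scene",s),("side",d),("wrist",b)):
    i=i[:,:,::-1].copy();cv2.imwrite(f"pics/{n}5.png",i)
    for k in blobs(i,"red")[0]:print(n,k)
cv2.imwrite("pics/a5.png",cv2.resize(np.hstack([s,b])[:,:,::-1],(800,300)))
np.save("c5.npy",c,allow_pickle=True)
rows([(.45,.2,.33),(.49,.338,.33)])
E
```

```text
[-0.278  0.266  1.589  0.     1.283  0.97 ]
scene (np.int32(15), array([241.3, 141.7]), array([239, 140,   5,   4], dtype=int32))
scene (np.int32(22), array([216.5, 155.5]), array([214, 153,   6,   6], dtype=int32))
scene (np.int32(442), array([355.3, 208.3]), array([343, 198,  26,  22], dtype=int32))
scene (np.int32(11), array([322.6, 230.9]), array([321, 230,   4,   3], dtype=int32))
scene (np.int32(11), array([308.4, 247.1]), array([307, 246,   4,   3], dtype=int32))
side (np.int32(6), array([205.2, 183.8]), array([204, 183,   3,   3], dtype=int32))
side (np.int32(246), array([295.2, 193.8]), array([286, 186,  19,  16], dtype=int32))
wrist (np.int32(86), array([214.1,  52.5]), array([209,  44,  11,  18], dtype=int32))
wrist (np.int32(272), array([102.1, 187.4]), array([ 93, 179,  19,  18], dtype=int32))
wrist (np.int32(227), array([194. , 231.6]), array([186, 224,  17,  16], dtype=int32))
tcp [ 0.5089 -0.0294  0.3221] toolx [-0.948 -0.317  0.003] y [-0.004  0.001 -1.   ] z [ 0.317 -0.948 -0.002] F [-0.2  0.3 -1.1] t 6.075
[0.45 0.2  0.33] -> [-0.56 -0.25 -7.88]
[0.49  0.338 0.33 ] -> [ -3.28  -0.25 -11.82]
```

View pics/a5.png

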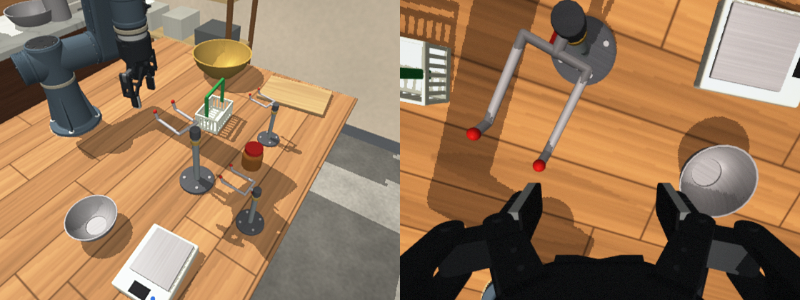

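```bash
python3 - <<'E'
from h import *
c=np.load("c5.npy",allow_pickle=True).item()
H=np.array([.622,.033])
for obs in([("scene",241.3,141.7,None),("wrist",102.1,187.4,c)],[("scene",216.5,155.5,None),("wrist",194,231.6,c)]):
    print([plane(n,u,v,.243,cc).round(4) for n,u,v,cc in obs])
A=plane("scene",241.3,141.7,.243)[:2];B=plane("scene",216.5,155.5,.243)[:2]
A2=plane("wrist",102.1,187.4,.243,c)[:2];B2=plane("wrist",194,231.6,.243,c)[:2]
for a,b in((A,B),(A2,B2)):
    m=(a+b)/2;d=m-H;e=a-b;print(m,np.linalg.norm(d),np.degrees(np.arctan2(d[1],d[0])),np.linalg.norm(e),np.degrees(np.arctan2(e[1],e[0])))
crop("pics/wrist5.png","pics/w5c.png",90,0,310,260,2.3)
E
```

```text
[array([0.4909, 0.0922, 0.243 ]), array([0.4901, 0.0945, 0.243 ])]
[array([0.479 , 0.0234, 0.243 ]), array([0.4786, 0.0246, 0.243 ])]
[0.48494739 0.05778785] 0.13927618734681516 169.74809791534048 0.06983847428797232 80.16140584278541
[0.48436313 0.05956527] 0.14017710822887544 169.07568297369787 0.07083284469470455 80.69110417382296
```

View pics/w5c.png

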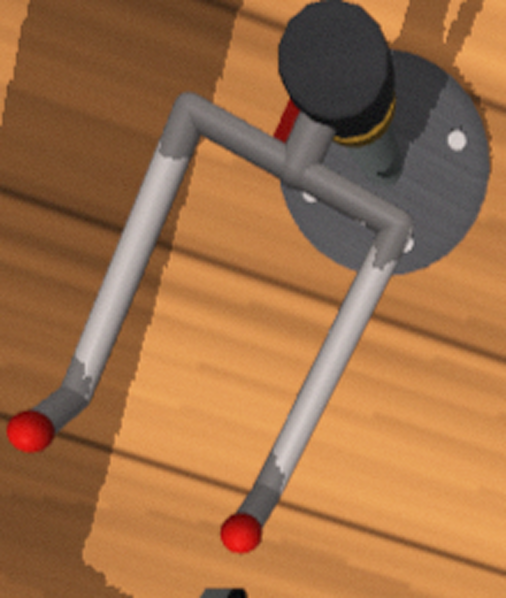

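apply_moves(
  motion=[
    [85, -0.5, 0, -1.8, -1],
    [85, -1, 0, -3.6, -2],
    [85, -1.5, 0, -5.4, -3],
    [85, -2, 0, -7.2, -4],
    [85, -2.5, 0, -9, -5],
    [85, -3, 0.2, -10.8, -6],
    [85, -3.3, 0.6, -11.85, -7],
    [85, -3.3, 1, -11.85, -7.85],
    [85, -3.3, 1, -11.85, -7.85],
    [85, -3.3, 1, -11.85, -7.85],
  ],
)

```text
t: 7.32
tcp_pos: [0.491, 0.3386, 0.293]
tool_rot: [0.53, -0.47, 0.469, -0.528]
force: [-0.2, -0.5, 0.3]
finger_gap: 0.994
```

```bash
python3 - <<'E'
from h import *
c=manip.get_calibration("wrist");np.save("c6.npy",c,allow_pickle=True)
b=manip.snapshot("wrist")[:,:,::-1].copy();cv2.imwrite("pics/wrist6.png",b)
for k in blobs(b,"green")[0]:print(k)
rows([])
E
```

```text
(np.int32(2304), array([277.8, 191.8]), array([269, 110,  18, 167], dtype=int32))
tcp [0.4913 0.3386 0.2935] toolx [ 0.119 -0.993  0.   ] y [-0.001 -0.    -1.   ] z [ 0.993  0.119 -0.001] F [ 0.3  0.5 -0. ] t 7.375
```

View pics/wrist6.png

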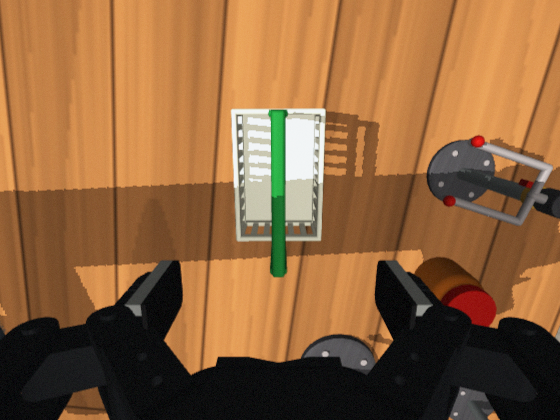

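```bash
python3 - <<'E'
from h import *
c=np.load("c6.npy",allow_pickle=True).item()
_,l=blobs(cv2.imread("pics/wrist6.png"),"green")
for v in range(110,278,15):
    xs=np.where(l[v]>0)[0];print(v,xs.min(),xs.max(),plane("wrist",xs.mean(),v,.167,c).round(4))
for (u,v) in((234,110),(324,110),(320,241),(238,241)):print(plane("wrist",u,v,.07,c).round(4))
crop("pics/wrist6.png","pics/w6c.png",220,95,340,290,3)
E
```

```text
110 271 285 [0.481  0.4117 0.167 ]
125 271 284 [0.482  0.4002 0.167 ]
140 271 284 [0.4834 0.3886 0.167 ]
155 271 284 [0.4849 0.3766 0.167 ]
170 271 284 [0.4863 0.3643 0.167 ]
185 272 284 [0.4883 0.3518 0.167 ]
200 272 284 [0.4898 0.3389 0.167 ]
215 272 284 [0.4914 0.3257 0.167 ]
230 272 284 [0.4931 0.3122 0.167 ]
245 272 284 [0.4947 0.2982 0.167 ]
260 271 285 [0.4965 0.2839 0.167 ]
275 273 283 [0.4982 0.2692 0.167 ]
[0.4336 0.4076 0.07  ]
[0.5295 0.4192 0.07  ]
[0.5484 0.2702 0.07  ]
[0.451  0.2584 0.07  ]
```

View pics/w6c.png

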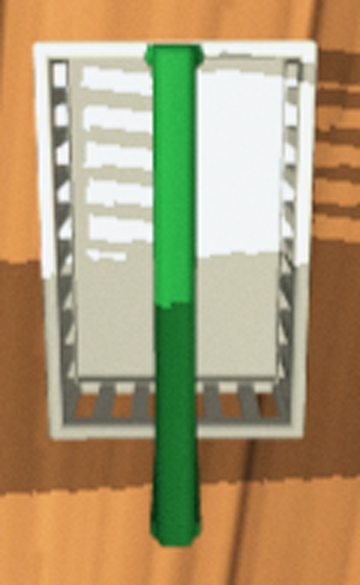

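apply_moves(
  motion=[
    [85, 0, 1.5, -0.04, 0],
    [85, 0, 3, -0.04, 0],
    [85, 0, 4.2, -0.04, 0],
    [85, 0, 5.05, -0.04, 0],
    [85, 0, 5.05, -0.04, 0],
    [5, 0, 5.05, -0.04, 0],
    [5, 0, 5.05, -0.04, 0],
    [5, 0, 5.05, -0.04, 0],
    [5, 0, 5.05, -0.04, 0],
    [5, 0, 5.05, -0.04, 0],
    [5, 0, 5.05, -0.04, 0],
    [5, 0, 5.05, -0.04, 0],
  ],
  squeeze=60,
)

```text
t: 8.88
tcp_pos: [0.4906, 0.3392, 0.143]
tool_rot: [-0.529, 0.468, -0.469, 0.53]
force: [0.0, -0.4, 5.8]
finger_gap: 0.123
```

```bash
python3 - <<'E'
from h import *
s=manip.sense();print(s["finger_gap"]*85.4,s["ft_torque"])
cv2.imwrite("pics/scene7.png",manip.snapshot("scene")[:,:,::-1])
crop("pics/scene7.png","pics/c7.png",180,40,380,220,3)
rows([])
E
```

```text
10.512298656385147 [-0.05682611 -0.02429271  0.0364046 ]
tcp [0.4906 0.3392 0.143 ] toolx [ 0.122 -0.993 -0.   ] y [ 0.002  0.001 -1.   ] z [0.993 0.122 0.002] F [1.  0.8 5.3] t 8.925
```

View pics/c7.png

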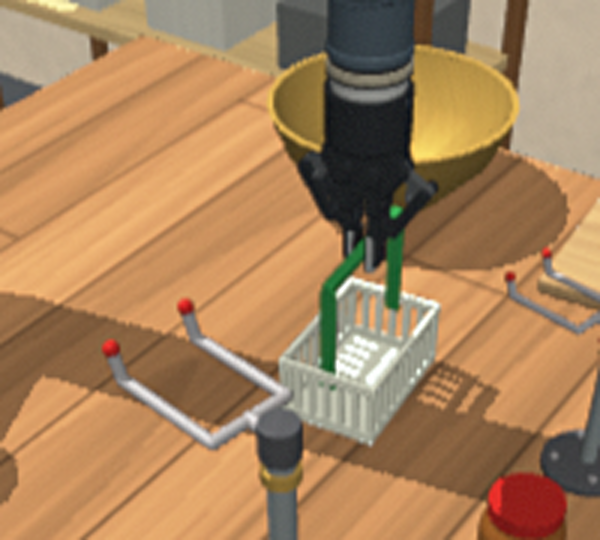

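apply_moves(
  motion=[
    [5, 0, -0.4, 0, 0],
    [5, 0, -1.2, 0, 0],
    [5, 0, -2.2, 0, 0],
    [5, 0, -3.2, 0, 0],
    [5, 0.4, -3.9, -0.5, 0],
    [5, 1.4, -3.9, -1.5, 0.3],
    [5, 2.7, -3.9, -2.7, 0.6],
    [5, 4.2, -3.9, -3, 0.9],
    [5, 5.7, -3.9, -3.25, 1.2],
    [5, 7.2, -3.9, -3.5, 1.5],
    [5, 8.2, -3.9, -3.65, 1.69],
    [5, 8.55, -3.9, -3.69, 1.69],
  ],
)

```text
t: 10.42
tcp_pos: [0.4105, 0.0698, 0.2591]
tool_rot: [-0.455, 0.542, -0.541, 0.454]
force: [0.3, 0.3, -3.1]
finger_gap: 0.123
```

apply_moves(
  motion=[
    [5, 0, 0, 0, 0],
    [5, 0, 0, 0, 0],
  ],
)

```text
t: 10.68
tcp_pos: [0.4111, 0.0718, 0.2591]
tool_rot: [-0.455, 0.541, -0.541, 0.455]
force: [0.2, -0.5, -1.6]
finger_gap: 0.126
```

```bash
python3 - <<'E'
from h import *
c=manip.get_calibration("wrist");np.save("c8.npy",c,allow_pickle=True)
w=manip.snapshot("wrist");s=manip.snapshot("scene");d=manip.snapshot("side")
for n,i in(("scene",s),("side",d),("wrist",w)):
    i=i[:,:,::-1].copy();cv2.imwrite(f"pics/{n}8.png",i)
    for k in blobs(i,"red")[0]+blobs(i,"green")[0]:print(n,k)
crop("pics/scene8.png","pics/c8.png",130,40,330,220,3)
crop("pics/side8.png","pics/d8.png",130,100,330,280,3)
cv2.imwrite("pics/a8.png",cv2.resize(np.hstack([cv2.imread("pics/c8.png"),cv2.imread("pics/d8.png")]),(800,360)))
H=np.array([.5200,.0524,.259])
print(manip.sense()["finger_gap"]*85.4)
rows([(.52,.0524,.259)])
E
```

```text
scene (np.int32(14), array([241.5, 141.7]), array([240, 140,   4,   4], dtype=int32))
scene (np.int32(15), array([216.5, 155.5]), array([214, 154,   5,   4], dtype=int32))
scene (np.int32(445), array([355.3, 208.3]), array([343, 198,  26,  22], dtype=int32))
scene (np.int32(12), array([322.7, 230.8]), array([321, 229,   4,   4], dtype=int32))
scene (np.int32(13), array([308.5, 246.8]), array([307, 245,   4,   4], dtype=int32))
scene (np.int32(242), array([228.5, 122.5]), array([213, 108,  24,  42], dtype=int32))
scene (np.int32(270), array([187.7, 138.9]), array([178, 120,  26,  49], dtype=int32))
side (np.int32(7), array([204.7, 184. ]), array([204, 183,   3,   3], dtype=int32))
side (np.int32(249), array([295.2, 193.8]), array([286, 186,  19,  16], dtype=int32))
side (np.int32(9), array([201.7, 202.9]), array([200, 202,   4,   3], dtype=int32))
side (np.int32(6), array([316. , 208.5]), array([315, 208,   3,   2], dtype=int32))
side (np.int32(7), array([321. , 222.3]), array([320, 221,   3,   3], dtype=int32))
side (np.int32(77), array([178.1, 188.6]), array([176, 176,   6,  24], dtype=int32))
side (np.int32(234), array([165.3, 206.2]), array([160, 179,  12,  54], dtype=int32))
wrist (np.int32(484), array([433.9, 187.8]), array([420, 176,  27,  25], dtype=int32))
wrist (np.int32(178), array([420.2, 308.7]), array([408, 303,  22,  15], dtype=int32))
wrist (np.int32(7637), array([278.2, 226.1]), array([258, 104,  42, 259], dtype=int32))
10.859510819045427
tcp [0.4112 0.0718 0.2591] toolx [-0.17  -0.985 -0.   ] y [-0.  0. -1.] z [ 0.985 -0.17  -0.   ] F [-0.2  0.4 -1.9] t 10.825
[0.52   0.0524 0.259 ] -> [0.02 0.   3.68]
```

View pics/a8.png

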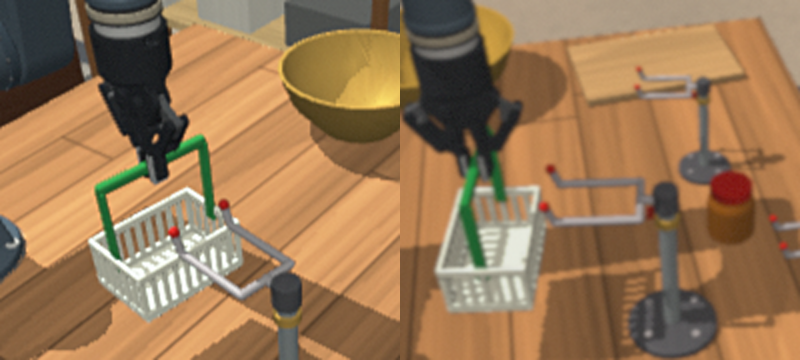

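View pics/wrist8.png

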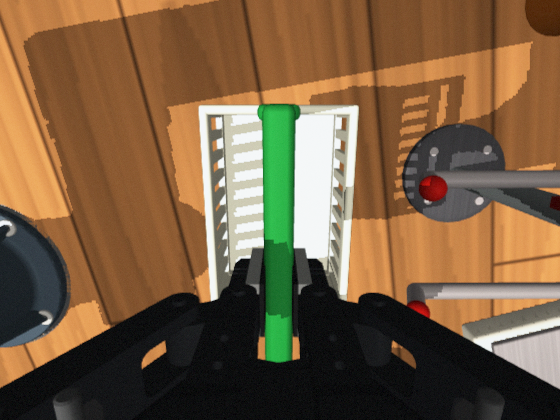

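```bash
python3 - <<'E'
from h import *
c=np.load("c8.npy",allow_pickle=True).item()
s=manip.sense();R=Ro.from_quat(s["tool_rot"]).as_matrix()
P=[plane("wrist",433.9,187.8,.243,c),plane("wrist",419,313,.243,c),plane("scene",241.5,141.7,.243),plane("scene",216.5,155.5,.243)]
for p in P:print(p.round(4),(R.T@(p-s["tcp_pos"])).round(4))
# prong rows
for u,v in((450,179),(550,179),(450,291),(550,291)):
    p=plane("wrist",u,v,.220,c);print(u,v,(R.T@(p-s["tcp_pos"])).round(4))
E
```

```text
[0.4927 0.0928 0.243 ] [-0.0346  0.0161  0.0768]
[0.4814 0.0225 0.243 ] [0.0366 0.0161 0.0776]
[0.4913 0.0924 0.243 ] [-0.034   0.0161  0.0754]
[0.479  0.0234 0.243 ] [0.0361 0.0161 0.0751]
450 179 [-0.0347  0.0391  0.0963]
550 179 [-0.0348  0.0391  0.1527]
450 291 [0.0361 0.0391 0.1063]
550 291 [0.0359 0.0391 0.1686]
```

apply_moves(
  motion=[
    [5, 0.02, 0, 0.5, 0],
    [5, 0.02, 0, 1.1, 0],
    [5, 0.02, 0, 1.7, 0],
    [5, 0.02, 0, 2.3, 0],
    [5, 0.02, 0, 2.9, 0],
    [5, 0.02, 0, 3.5, 0],
    [5, 0.02, 0, 3.8, 0],
    [5, 0.02, 0, 3.8, 0],
    [5, 0.02, 0, 3.8, 0],
  ],
)

```text
t: 11.95
tcp_pos: [0.5228, 0.0509, 0.2589]
tool_rot: [-0.455, 0.542, -0.541, 0.455]
force: [-0.6, 0.5, -2.4]
finger_gap: 0.127
```

```bash
python3 - <<'E'
from h import *
s=manip.snapshot("scene");d=manip.snapshot("side")
for n,i in(("scene",s),("side",d)):
    cv2.imwrite(f"pics/{n}9.png",i[:,:,::-1])
crop("pics/scene9.png","pics/c9.png",170,60,350,220,3)
crop("pics/side9.png","pics/d9.png",150,110,330,270,3)
cv2.imwrite("pics/a9.png",cv2.resize(np.hstack([cv2.imread("pics/c9.png"),cv2.imread("pics/d9.png")]),(800,356)))
for i in blobs(s[:,:,::-1].copy(),"red")[0][:3]:print(i)
rows([])
E
```

```text
(np.int32(444), array([355.3, 208.3]), array([343, 198,  26,  22], dtype=int32))
(np.int32(9), array([323., 231.]), array([322, 230,   3,   3], dtype=int32))
(np.int32(14), array([308.5, 246.7]), array([307, 245,   4,   4], dtype=int32))
tcp [0.5228 0.0509 0.2592] toolx [-0.172 -0.985  0.   ] y [-0.001  0.    -1.   ] z [ 0.985 -0.172 -0.001] F [ 0.6  0.3 -2.1] t 12.05
```

View pics/a9.png

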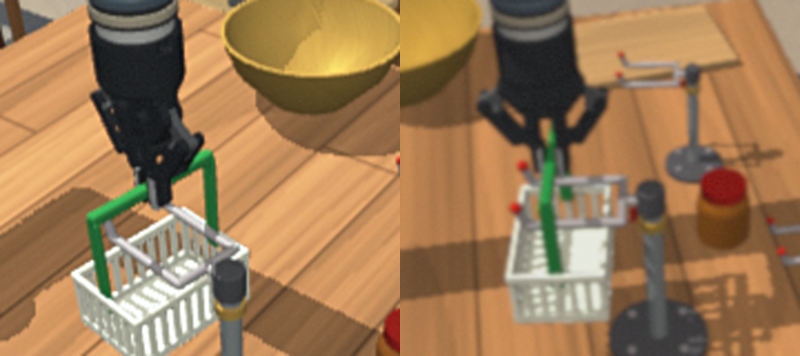

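apply_moves(
  motion=[
    [5, 0, 0.3, 0, 0],
    [5, 0, 0.6, 0, 0],
    [5, 0, 0.9, 0, 0],
    [5, 0, 1.15, 0, 0],
    [5, 0, 1.3, 0, 0],
    [5, 0, 1.37, 0, 0],
    [5, 0, 1.42, 0, 0],
    [5, 0, 1.42, 0, 0],
  ],
)

```text
t: 13.05
tcp_pos: [0.5236, 0.0507, 0.2167]
tool_rot: [0.455, -0.541, 0.541, -0.455]
force: [-0.2, 0.3, -1.8]
finger_gap: 0.127
```

apply_moves(
  motion=[
    [5, 0, 0.03, 0, 0],
    [5, 0, 0.05, 0, 0],
    [5, 0, 0.05, 0, 0],
  ],
)

```text
t: 13.42
tcp_pos: [0.5235, 0.0507, 0.2151]
tool_rot: [-0.455, 0.541, -0.541, 0.455]
force: [0.3, -0.2, -2.5]
finger_gap: 0.127
```

apply_moves(
  motion=[
    [5, 0, 0.03, 0, 0],
    [5, 0, 0.06, 0, 0],
    [5, 0, 0.06, 0, 0],
  ],
)

```text
t: 13.8
tcp_pos: [0.5234, 0.0507, 0.2132]
tool_rot: [-0.455, 0.541, -0.541, 0.455]
force: [-0.5, -0.5, -1.8]
finger_gap: 0.126
```

apply_moves(
  motion=[
    [5, 0, 0.03, 0, 0],
    [5, 0, 0.06, 0, 0],
    [5, 0, 0.06, 0, 0],
  ],
)

```text
t: 14.18
tcp_pos: [0.5236, 0.0507, 0.2127]
tool_rot: [0.455, -0.541, 0.542, -0.455]
force: [-2.1, 0.7, 6.6]
finger_gap: 0.13
```

apply_moves(
  motion=[
    [5, 0, -0.04, 0, 0],
    [16, 0, -0.04, 0, 0],
    [25, 0, -0.04, 0, 0],
    [40, 0, -0.04, 0, 0],
    [40, 0, -0.04, 0, 0],
    [40, 0, -0.04, 0, 0],
  ],
)

```text
t: 14.92
tcp_pos: [0.5235, 0.0507, 0.2127]
tool_rot: [0.455, -0.541, 0.541, -0.455]
force: [-0.7, -0.5, -0.2]
finger_gap: 0.471
```

```bash
python3 - <<'E'
from h import *
s=manip.snapshot("scene");d=manip.snapshot("side")
for n,i in(("scene",s),("side",d)):
    cv2.imwrite(f"pics/{n}10.png",i[:,:,::-1])
crop("pics/scene10.png","pics/c9.png",170,60,350,220,3)
crop("pics/side10.png","pics/d9.png",150,110,330,270,3)
cv2.imwrite("pics/a10.png",cv2.resize(np.hstack([cv2.imread("pics/c9.png"),cv2.imread("pics/d9.png")]),(800,356)))
rows([])
E
```

```text
tcp [0.5235 0.0507 0.2127] toolx [-0.172 -0.985 -0.   ] y [-0.  0. -1.] z [ 0.985 -0.172 -0.   ] F [ 0.1  0.4 -0.2] t 15.025
```

View pics/a10.png

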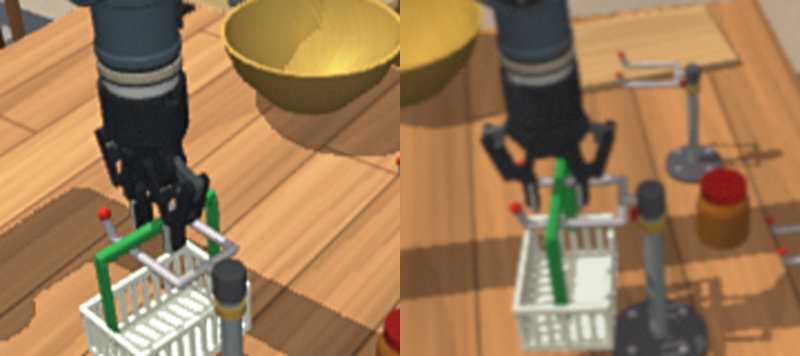

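Released; retract straight up, then back away.

apply_moves(
  motion=[
    [40, 0, -0.5, 0, 0],
    [40, 0, -1.2, 0, 0],
    [40, 0, -2.2, 0, 0],
    [40, 0, -3.4, 0, 0],
    [40, 0, -4.6, 0, 0],
    [40, 0, -5, -1, 0],
    [40, 0, -5, -2.5, 0],
    [40, 0, -5, -3.5, 0],
    [40, 0, -5, -3.5, 0],
    [40, 0, -5, -3.5, 0],
  ],
)

```text
t: 16.27
tcp_pos: [0.4212, 0.0686, 0.3637]
tool_rot: [0.454, -0.541, 0.542, -0.456]
force: [0.3, -0.2, -0.4]
finger_gap: 0.47
```

```bash
python3 - <<'E'
from h import *
s=manip.snapshot("scene");d=manip.snapshot("side")
for n,i in(("scene",s),("side",d)):
    cv2.imwrite(f"pics/{n}11.png",i[:,:,::-1])
    for k in("red","green"):
        for b in blobs(i[:,:,::-1].copy(),k)[0]:print(n,k,b)
crop("pics/scene11.png","pics/c9.png",170,60,350,240,3)
crop("pics/side11.png","pics/d9.png",150,110,330,290,3)
cv2.imwrite("pics/a11.png",cv2.resize(np.hstack([cv2.imread("pics/c9.png"),cv2.imread("pics/d9.png")]),(800,400)))
rows([])
E
```

```text
scene red (np.int32(14), array([241.5, 141.7]), array([240, 140,   4,   4], dtype=int32))
scene red (np.int32(21), array([216.4, 155.3]), array([214, 153,   6,   5], dtype=int32))
scene red (np.int32(450), array([355.4, 208.3]), array([343, 198,  26,  22], dtype=int32))
scene red (np.int32(11), array([322.6, 230.9]), array([321, 230,   4,   3], dtype=int32))
scene red (np.int32(14), array([308.5, 246.7]), array([307, 245,   4,   4], dtype=int32))
scene green (np.int32(525), array([236.3, 168.7]), array([213, 145,  55,  64], dtype=int32))
scene green (np.int32(22), array([265.5, 171.2]), array([264, 168,   5,   7], dtype=int32))
side red (np.int32(6), array([204.8, 184.2]), array([204, 183,   3,   3], dtype=int32))
side red (np.int32(264), array([295.4, 193.5]), array([286, 186,  20,  16], dtype=int32))
side red (np.int32(11), array([201.4, 202.9]), array([200, 202,   4,   3], dtype=int32))
side green (np.int32(333), array([220.9, 210. ]), array([215, 178,  13,  68], dtype=int32))
tcp [0.4214 0.0685 0.3631] toolx [-0.172 -0.985 -0.   ] y [ 0.001 -0.    -1.   ] z [ 0.985 -0.172  0.001] F [-0.1  0.5 -0.1] t 16.375
```

View pics/a11.png

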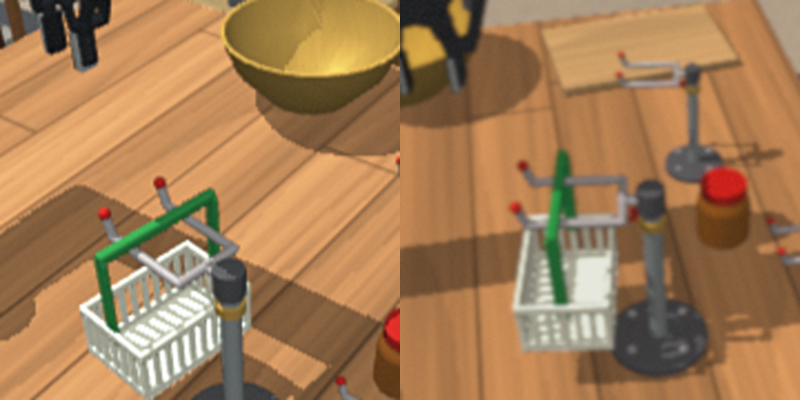

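View pics/scene11.png

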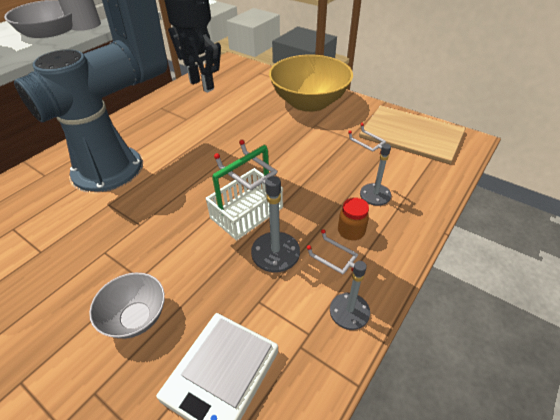

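```bash
python3 -c "
from station import manip
print(manip.sign_off(), manip.sense()['t'])"
```

```text
the job is handed in; nothing more can be done
the job is handed in; nothing more can be done
```

I swung the largest stand's hook out to its stop, hung the basket by its green handle over both prongs, let go and handed the job in at about 16 s.

- **Hook:** I pushed it round by about 60° with the closed fingers. At the stop the resistance rose to about 12 N and the fingers moved no further, and the arm was seen resting against the red stop block.
- **Hanging:** The handle went in over the tips, then down onto the prongs in steps of 1–2 mm. It touched down with under 10 N before I released it.
- **Last checks:** The final pictures show the basket hanging level over both prongs. The red tip balls are within 0.2 px of where they were right after the swing, so the hook stayed out. The bowl, scale and jar look unmoved, and the gripper is well clear and touching nothing.

No check failed. The scene and wrist cameras disagreed on the ball positions by 1–3 mm, which is about the calibration's accuracy.

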